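# Clip the fan remote into its stand and switch the fan on

## Task

Pick up the fan's remote control from the glass, press it squarely into its leaning desk stand until both spring clips snap over its ends, with the red power key at the upper end, and let it go. Then switch the fan on: press the flat red key firmly, about 5 N and never as much as 25 N, and keep it pressed for about half a second; do not press the two grey keys, and leave everything else on the dresser as it is.

Things in the scene. Friction and masses are not known exactly. Their poses are not given: they have to be found in the camera images.
- remote: the fan's remote, a white bar 130 mm long (x), 46 wide (y), 20 thick (z), 0.09 to 0.18 kg, lying keys up on the glass at the start. Origin: centre of its underside; z points out of the key face, +x to the end with the red key. Its end edges are bevelled, top and bottom (4 mm along x by 7 mm along z). Hold it across its width at mid-length: there the stand leaves room for fingers.
- power_key: red flat membrane key on the remote, 24 (x) by 26 mm (y). Origin: centre of its top surface, 2.4 mm above the key face (22.4 mm above the underside), 36 mm from the remote's centre towards +x; axes as the remote's. It gives only 1.5 mm against a stiff spring (3 N per mm, down at about 5 N), then is solid. It answers at 4 N.
- faster_key: upper grey key, same size and height as the red one, at the centre of the remote's face (36 mm from the red key). Not to be pressed.
- slower_key: lower grey key, same size and height, 36 mm below the middle one. Not to be pressed.
- seat (a point): where the remote goes on the stand: centre of the plane its underside rests on, 64 mm above the glass. z: outward normal of that plane, 30 degrees from vertical, leaning to the side the stand faces (roughly the robot); +x up the slope, y across. The seated remote has its origin and axes here. It goes in straight along -z, spreading the clips by 3 mm each (some 8 to 20 N in all).
- clip_upper (a joint): swing of the spring-steel clip at the seat's upper end, rad: 0 at rest, 0 to 0.09 with the remote seated, 0.15 when spread. It is 28 mm wide and stands 70 mm from the seat's centre; its rolled lip reaches in to 62 mm, 18 mm above the seat plane, and a flared lead-in above it opens to 67 mm from the centre at 30 mm above the plane. It snaps over the remote's upper bevel.
- clip_lower (a joint): the same for the clip at the lower end
- tray: fixed stainless steel tray, 160 x 240 mm, rim 16 mm high, origin under its centre; it holds the watch, hair ties, cologne and skull box
- watch: silver metal watch lying open, 20 mm case radius, 155 mm long along y, 9 mm high, origin under its case
- hair_tie_a: pink spiral plastic hair tie, 52 mm across, 10 mm high, origin under its centre
- hair_tie_b: blue-green spiral plastic hair tie, same size
- cologne: amber glass cologne bottle with black cap, 34 x 56 mm, 112 mm tall, origin under its centre
- skull_box: white ceramic sugar-skull box with its lid clipped on, 80 mm wide, 91 mm tall, origin under its centre
- cross: wooden cross on a foot 50 x 70 mm, 162 mm tall, arms 85 mm wide, standing just beyond the tray; origin under its foot
- stand: fixed aluminium stand, foot 150 x 90 mm, origin under the foot's centre, straight below the seat; +x to its back. Under the seat plane: a spine 26 mm wide (46 mm beyond 43 mm from the centre), two rest pads and, 65 mm from the centre at either end, a lug 5 mm high that centres the remote by its lower bevels. It stands left or right of the remote, the tray on the other side.

How it is judged:
By the outcome, as a careful person would: the job done as asked, in the order asked, and still so for the second after the job is handed in, with the robot touching nothing.
It also fails if it takes over 48 s, if anything falls off the work surface, if the arm or the gripper's body presses on something with over 40 N, if the wrist force passes 120 N, or if a joint passes its speed limit or range.

## Robot

A 7-joint arm with a two-finger parallel gripper is mounted at the origin on the work surface. World frame = base frame: x ahead of the robot, y to its left, z up, the work surface at z = 0. Lengths are in m, angles in rad, forces in N, time in s.
With the tool pointing down it reaches from about 0.4 to 0.85 m from the base axis. Payload 10.4 kg.
Tool frame: the origin (TCP) lies at the very end of the fingers, on their centre line; the grasp point (between the pads) lies 19 mm behind it (manip.grip_point_offset is the distance from the TCP to the grasp point, in m); z points along the fingers, y is the line along which they close (so a half turn about z gives the same grasp; the last joint's range is limited). The gripper opens to 85 mm and grips with 20 to 120 N. Pads are 22 mm wide; open, the fingers measure 114 mm over their backs; the gripper's body (76 mm by 85 mm) begins 54 mm behind the grasp point. The pads swing forward as they close: fully open they stand 13 mm farther back than shut.
Start: joints at [-1.353, 0.332, -0.065, 1.46, 0.022, 1.35, -0.088], TCP at [0.149, 0.607, 0.231] pointing down, gripper open.
Joint ranges: [-2.6, 2.6], [-0.5, 2.12], [-1.47, 1.34], [0.16, 2.42], [-1.27, 4.41], [0.06, 2.06], [-2.6, 2.6]. Speed limits (rad/s): [2.22, 2.22, 2.79, 2.79, 3.14, 3.14, 3.14].

## Interface

Orientations are given as a unit quaternion [x, y, z, w].
In Python, from workcell import manip gives the robot as it stands. The module is installed in compiled form; this text tells all that it offers.
- The arm moves only by the shell command python3 -m inch 'ROWS' [OPENING] [FORCE]. ROWS is JSON, a list of rows, each a list of 2 entries, a list of its own where there are three numbers: the shift along the tool's x, y, z each as a share of 0.08 m, from -1 to 1, then the turn, a rotation vector about the tool's x, y, z each as a share of 45 degrees, from -1 to 1. A call has exactly 10 rows; each row is the pose to reach, as a shift and turn from the pose commanded when the call began, along the tool's axes at that moment; what a row does not reach only later rows make up. A row lasts 1/10 s, in which the tool goes at most 50 mm and 8.59 degrees, less where a joint would pass 70% of its speed; a pose out of reach is approached as far as the arm can. A call with a number of a shift or a turn outside -1 to 1 is refused whole. A call with a gripper value outside its range is refused whole. OPENING is the opening, from 0 (shut) to 1 (fully open), set as the call begins (- or left out, the last holds). The fingers move at their own pace and stop on an object; FORCE is the grip in N (left out, the last holds). Time passes only in rows, so rows that repeat a pose let the fingers close, or fill a call up. It gives the time, the measured TCP pose, the force, the opening and the grip force at its end, in the units of the state.
- manip.get_obs(): the state, without advancing time (a new reading comes with each control period).
- manip.camera(name): name is "scene" or "top"; returns the picture (420x560x3 uint8, red, green, blue); there is no depth.
- manip.camera_params(name): a dict with "fov_y" (degrees; the focal length in pixels is half the picture's height over the tangent of half this angle, whatever the lens; pixels are square), "cx", "cy" (the principal point, pixels), "camera_from_world" (4x4, takes a point from world to camera coordinates). Camera axes: x right, y up, looking along -z (the intrinsics and any distortion apply to the point x, -y, -z); pixel columns grow to the right and rows downward; lengths in m; the calibration is good to about 2 mm. A picture is of the moment at which its call begins. camera_params takes no time and is no camera call.
- manip.hand_in(): hands the job in; it is judged then, once.
The state is a dict: "clock": time; "joint_pos": joint angles; "joint_velocities": joint speeds; "tau": joint torques, N m; "position": TCP position; "ee_rot": TCP orientation; "ft_force": force on the tool from outside, world axes, zero at the start; "torque": the same for the moment, N m; "grip_width": opening from 0.0 (shut) to 1.0 (fully open); "grasp_force": force on a finger pad.
Only numpy, scipy, OpenCV 4.12 (cv2) and the standard library are available. Lean on these libraries where they do the work, as an engineer would, in place of code of your own. Each camera call takes 0.05 s, during which the arm holds its last target. There are 200 camera calls.

## Working session

There is one attempt and no reset: what is moved stays moved. The work goes in short steps, Python scripts to look and compute and a shell command to move; the robot and the scene stay as the last step left them, time stands still between calls to the robot, and variables do not carry over. Pictures are saved under pics/ and viewed, at most 10 in all, crops included, and the job is handed in when it is done.

```bash
mkdir -p pics; ls
python3 - <<'E'
from workcell import manip
import cv2, numpy as np
np.set_printoptions(precision=4,suppress=True)
o=manip.get_obs(); print(o); print(manip.grip_point_offset)
for n in("scene","top"):
    im=manip.camera(n); cv2.imwrite(f"pics/{n}0.png",im[:,:,::-1]); p=manip.camera_params(n); print(n,p)
E
```

```text
pics
{'clock': 0.0, 'joint_pos': array([-1.3526,  0.3328, -0.0647,  1.4609,  0.0216,  1.3499, -0.0885]), 'joint_velocities': array([-0.0011, -0.0007, -0.0009, -0.0023, -0.0002,  0.0003,  0.    ]), 'tau': array([ -0.0004, -62.5428,   0.049 , -39.1607,   0.0162,   0.0097,
        -0.    ]), 'position': array([0.149 , 0.6066, 0.2305]), 'ee_rot': array([ 0.1201,  0.9928, -0.0007, -0.    ]), 'ft_force': array([ 0.0031, -0.2997, -0.3913]), 'torque': array([-0.0073, -0.0471,  0.008 ]), 'grasp_force': 0.0, 'grip_width': 0.9991370847190968}
0.0187
scene {'fov_y': 43.35045395503598, 'cx': 273.3103925296258, 'cy': 208.2021619315254, 'camera_from_world': array([[ 0.6393,  0.7688,  0.0144, -0.3798],
       [-0.5627,  0.455 ,  0.6902,  0.2267],
       [ 0.5241, -0.4494,  0.7235, -1.5328],
       [ 0.    ,  0.    ,  0.    ,  1.    ]])}
top {'fov_y': 57.47459510470775, 'cx': 282.1242593095509, 'cy': 204.2098699510703, 'camera_from_world': array([[-0.0198, -0.9997, -0.0127,  0.0556],
       [ 0.9816, -0.0219,  0.1894, -0.5636],
       [-0.1897, -0.0087,  0.9818, -1.003 ],
       [ 0.    ,  0.    ,  0.    ,  1.    ]])}
```

View pics/scene0.png

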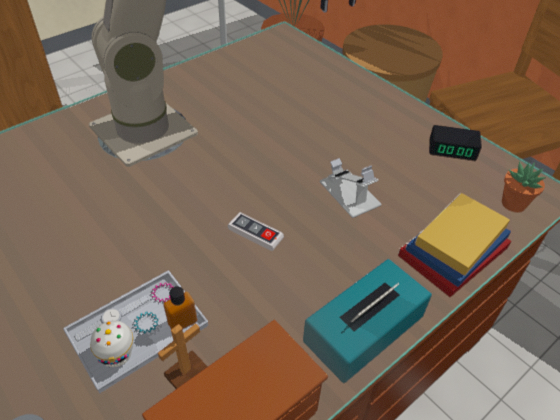

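View pics/top0.png

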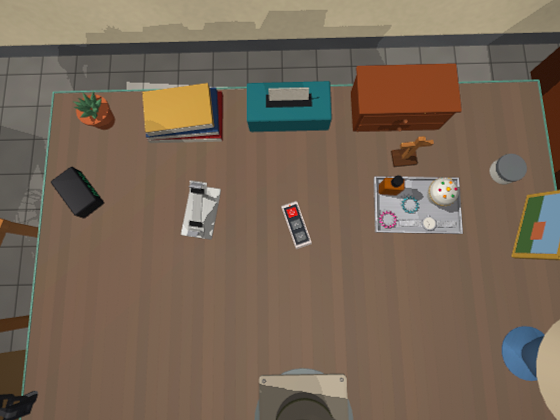

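The scene view shows the remote at about (256,230) with its red key at (268,235), and the stand at about (351,188). In the top view the remote is at (296,225) with the red key at (291,212), pointing away from the robot. The stand is at (201,210), and the tray is on the right at (418,205). I'll zoom in on the stand and remote in both views.

Run:
```python
import cv2, numpy as np
t=cv2.imread("pics/top0.png"); s=cv2.imread("pics/scene0.png")
R=lambda im,x,y,w,h,k:cv2.resize(im[y:y+h,x:x+w],None,fx=k,fy=k,interpolation=cv2.INTER_CUBIC)
a=R(t,170,170,50,75,8); b=R(s,315,150,75,75,8)[:600,:]
a=R(t,172,172,50,75,8)
b=R(s,318,152,50+12,75-10,8)
b=cv2.copyMakeBorder(b,0,a.shape[0]-b.shape[0],0,0,cv2.BORDER_CONSTANT)
cv2.imwrite("pics/stand.png",np.hstack([a,b])[:, :800]);print(a.shape,b.shape)
```

```text
(600, 400, 3) (600, 496, 3)
```

View pics/stand.png

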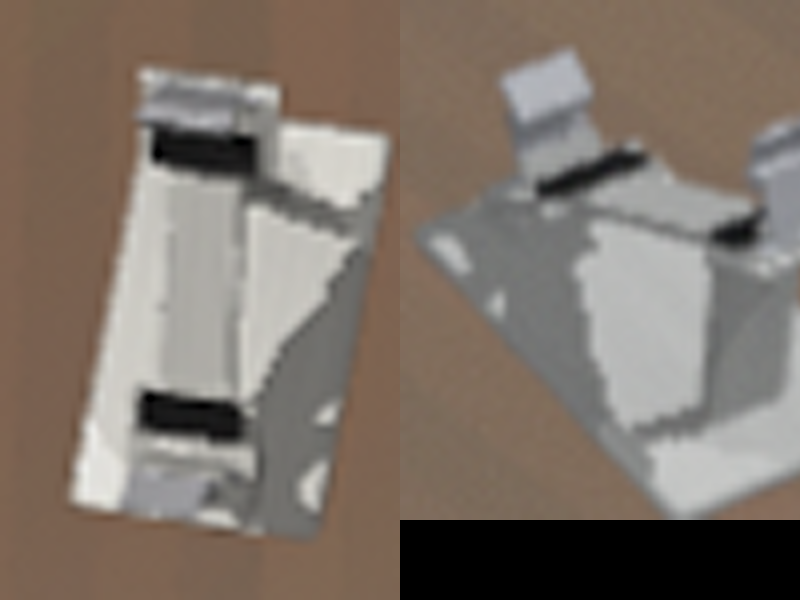

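The crop shows both black rest pads. In top-view pixels they are at about (197.4,191.1) for the upper and (195.9,223.9) for the lower. The visible foot corners are (220.5,188.3), (180.8,234.8) and (211.8,239.3). Next I'll measure these by masks and cast rays.

```bash
cat > h.py <<'E'
import cv2, numpy as np
from workcell import manip
np.set_printoptions(precision=4,suppress=True)
P={n:manip.camera_params(n) for n in("scene","top")}
def ray(n,px):
    p=P[n];f=210/np.tan(np.radians(p["fov_y"]/2));T=np.array(p["camera_from_world"])
    d=np.array([(px[0]-p["cx"])/f,-(px[1]-p["cy"])/f,-1.]);R=T[:3,:3]
    return -R.T@T[:3,3], R.T@d
def plane(n,px,z):
    o,d=ray(n,px);return o+d*(z-o[2])/d[2]
def tri(pt,ps):
    (a,u),(b,v)=ray("top",pt),ray("scene",ps);u=u/np.linalg.norm(u);v=v/np.linalg.norm(v)
    s=np.linalg.lstsq(np.c_[u,-v],b-a,rcond=None)[0];A=a+s[0]*u;B=b+s[1]*v
    return (A+B)/2,np.linalg.norm(A-B)
def proj(n,X):
    p=P[n];f=210/np.tan(np.radians(p["fov_y"]/2));T=np.array(p["camera_from_world"]);c=T[:3,:3]@X+T[:3,3]
    return np.array([p["cx"]+f*c[0]/-c[2],p["cy"]-f*c[1]/-c[2]])
def blobs(im,mask,box,amin=8):
    x0,y0,x1,y1=box;m=np.zeros_like(mask);m[y0:y1,x0:x1]=mask[y0:y1,x0:x1]
    cs,_=cv2.findContours(m,cv2.RETR_EXTERNAL,cv2.CHAIN_APPROX_NONE);return [c for c in cs if cv2.contourArea(c)>=amin]
E
python3 - <<'E'
from h import *
B={"top":dict(st=(165,165,240,250),re=(270,190,325,260)),"scene":dict(st=(310,145,395,225),re=(215,200,300,260))}
for n in B:
    im=cv2.imread(f"pics/{n}0.png");K=4
    x0,y0,x1,y1=B[n]["st"]
    for k,(x0,y0,x1,y1) in B[n].items():
        c=cv2.resize(im[y0:y1,x0:x1],None,fx=K,fy=K,interpolation=cv2.INTER_CUBIC);h=cv2.cvtColor(c,cv2.COLOR_BGR2HSV)
        U=lambda p:((np.asarray(p,float)+.5)/K-.5+[x0,y0]).round(2)
        def show(t,m,eps,amin):
            for q in cv2.findContours(m.astype(np.uint8),cv2.RETR_EXTERNAL,cv2.CHAIN_APPROX_NONE)[0]:
                if cv2.contourArea(q)>amin:
                    M=cv2.moments(q);r=cv2.minAreaRect(q)
                    print(n,k,t,"c",U([M["m10"]/M["m00"],M["m01"]/M["m00"]]),"rect",U(cv2.boxPoints(r)).tolist(),"hull",U(cv2.approxPolyDP(cv2.convexHull(q),eps,True)[:,0]).tolist())
        body=(h[:,:,1]<62)
        show("grey",body,4,1500)
        if k=="st": show("black",h[:,:,2]<55,3,60)
        else: show("red",(h[:,:,1]>190)&(h[:,:,2]>140)&((h[:,:,0]<6)|(h[:,:,0]>174)),3,60)
E
```

```text
top st grey c [200.32 210.35] rect [[179.63, 234.83], [188.94, 178.97], [221.62, 184.42], [212.31, 240.28]] hull [[189.38, 179.88], [205.88, 181.88], [220.38, 188.88], [211.88, 236.88], [210.38, 239.12], [180.12, 234.12]]
top st black c [195.45 223.62] rect [[188.83, 224.98], [189.51, 220.49], [202.15, 222.39], [201.47, 226.88]] hull [[189.38, 221.38], [190.38, 220.62], [200.38, 222.12], [201.62, 225.88], [198.12, 226.38], [190.12, 224.88]]
top st black c [197.33 190.51] rect [[190.44, 192.21], [190.91, 187.48], [203.76, 188.76], [203.29, 193.49]] hull [[191.12, 187.62], [203.12, 188.88], [203.38, 192.62], [202.38, 193.38], [191.38, 191.62]]
top re grey c [296.   224.56] rect [[279.81, 205.49], [296.69, 199.53], [312.18, 243.41], [295.3, 249.37]] hull [[294.62, 200.38], [297.38, 202.12], [311.38, 241.12], [310.88, 243.88], [297.12, 248.62], [294.88, 247.88], [280.62, 207.12], [281.88, 204.88]]
top re red c [291.72 211.98] rect [[285.98, 209.43], [294.75, 206.5], [297.48, 214.68], [288.7, 217.6]] hull [[294.12, 206.88], [297.12, 213.88], [289.38, 217.12], [286.38, 209.62]]
scene st gr
[... 385 characters left out ...]
60.88, 181.88], [356.88, 181.12]]
scene st black c [341.25 173.28] rect [[334.73, 174.63], [347.0, 169.79], [347.8, 171.81], [335.53, 176.65]] hull [[347.62, 171.38], [338.12, 175.62], [335.12, 175.62], [335.38, 174.62], [343.62, 171.12]]
scene re grey c [255.44 230.89] rect [[224.92, 228.31], [235.08, 207.86], [285.78, 233.03], [275.63, 253.48]] hull [[227.38, 223.38], [238.38, 211.38], [240.62, 211.12], [281.88, 231.38], [283.88, 236.88], [273.88, 249.38], [270.62, 250.88], [228.38, 229.62], [226.62, 225.88]]
scene re red c [267.71 234.03] rect [[260.59, 235.28], [267.42, 226.88], [274.83, 232.9], [268.0, 241.3]] hull [[266.38, 228.62], [274.38, 232.62], [268.88, 239.38], [261.12, 235.62]]
```

Run:
```python
from h import *
print("cams",ray("top",(0,0))[0],ray("scene",(0,0))[0])
print("red tri",tri((291.72,211.98),(267.71,234.03)))
r=plane("top",(291.72,211.98),.0224);print("red top",r,"scene",plane("scene",(267.71,234.03),.0224))
for n,box in(("top",[[279.81,205.49],[296.69,199.53],[312.18,243.41],[295.3,249.37]]),("scene",[[224.92,228.31],[235.08,207.86],[285.78,233.03],[275.63,253.48]])):
    for z in(.013,):
        q=np.array([plane(n,p,z) for p in box]);c=q.mean(0)
        print(n,z,"c",c,"sides",np.linalg.norm(np.roll(q,-1,0)-q,axis=1),"yaw long",[np.degrees(np.arctan2(*(q[i]-q[j])[[1,0]])) for i,j in((0,3),(1,2))])
    print(" red-c",np.linalg.norm((r-c)[:2]),np.degrees(np.arctan2(*(r-c)[[1,0]])))
print("pads tri lo",tri((195.45,223.62),(341.25,173.28)),"up approx",tri((197.33,190.51),(359.67,180.76)))
for z in(0.0,.006):
  print("foot z",z)
  for p in((220.4,187.8),(180.1,234.4),(210.9,239.2)):print("  top",plane("top",p,z))
  for p in((318.5,181.7),(352,217.8),(381,205.8)):print("  scene",plane("scene",p,z))
# pads on the seat plane height: pad centre +-d along slope; height 64 +- d sin30
lo=plane("top",(195.45,223.62),.042);up=plane("top",(197.33,190.51),.086);print(lo,up,up-lo,np.linalg.norm(up-lo),np.degrees(np.arctan2(*(up-lo)[[1,0]])),(up+lo)/2)
```

```text
cams [0.3642 0.0345 1.0923] [ 1.1737 -0.5     0.9579]
red tri (array([0.5491, 0.0183, 0.0191]), np.float64(0.0025979792237543747))
red top [0.5478 0.0172 0.0224] scene [0.552  0.0176 0.0224]
top 0.013 c [0.514 0.006 0.013] sides [0.0515 0.1331 0.0504 0.1328] yaw long [np.float64(18.03844737125895), np.float64(17.546616748670484)]
 red-c 0.03565890985235475 18.314713532757775
scene 0.013 c [0.5173 0.0067 0.013 ] sides [0.0708 0.1479 0.0667 0.1421] yaw long [np.float64(-161.69814698605612), np.float64(-162.80757568968124)]
 red-c 0.03224740885323882 19.035054752749705
pads tri lo (array([0.5194, 0.288 , 0.0352]), np.float64(0.0026234130785244814)) up approx (array([0.6004, 0.2701, 0.0807]), np.float64(0.0070311459295138825))
foot z 0.0
  top [0.6283 0.2244 0.    ]
  top [0.4934 0.3388 0.    ]
  top [0.4778 0.25   0.    ]
  scene [0.4805 0.2494 0.    ]
  scene [ 0.6273  0.2253 -0.    ]
  scene [0.6445 0.3121 0.    ]
foot z 0.006
  top [0.6268 0.2233 0.006 ]
  top [0.4927 0.3371 0.006 ]
  top [0.4771 0.2488 0.006 ]
  scene [0.4848 0.2448 0.006 ]
  scene [0.6307 0.2207 0.006 ]
  scene [0.6478 0.307  0.006 ]
[0.5176 0.2853 0.042 ] [0.6014 0.2718 0.086 ] [ 0.0838 -0.0135  0.044 ] 0.09559076172828697 -9.162562305259792 [0.5595 0.2786 0.064 ]
```

Top and scene agree to about 4 mm:

| Item | World x, y (m) | Yaw |
|---|---|---|
| Remote | (0.515, 0.006) | about 18° |
| Seat | (0.561, 0.280) | about -9.7° |

Sizes check out: 36 mm from key to centre, and a foot of 150 × 90 mm. I'm moving above the remote now.

```bash
python3 -m inch '[[[-0.05,-0.05,0],[0,0,0]],[[-0.15,-0.15,0],[0,0,0]],[[-0.25,-0.25,0],[0,0,0]],[[-0.37,-0.37,0],[0,0,0]],[[-0.5,-0.5,0],[0,0,0]],[[-0.6,-0.6,0],[0,0,0]],[[-0.7,-0.7,0],[0,0,0]],[[-0.8,-0.8,0],[0,0,0]],[[-0.9,-0.9,0],[0,0,0]],[[-1,-1,0],[0,0,0]]]' 1 40 && for i in 1 2 3 4 5; do python3 -m inch '[[[-0.1,-0.1,0],[0,0,0]],[[-0.2,-0.2,0],[0,0,0]],[[-0.3,-0.3,0],[0,0,0]],[[-0.4,-0.4,0],[0,0,0]],[[-0.5,-0.5,0],[0,0,0]],[[-0.6,-0.6,0],[0,0,0]],[[-0.7,-0.7,0],[0,0,0]],[[-0.8,-0.8,0],[0,0,0]],[[-0.9,-0.9,0],[0,0,0]],[[-1,-1,0],[0,0,0]]]'; done
```

```text
clock: 1.1
position: [0.2081, 0.5094, 0.2313]
ee_rot: [0.12, 0.993, 0.0, -0.0]
ft_force: [0.5, -0.3, -0.2]
grip_width: 0.999
grasp_force: 0.0
clock: 2.1
position: [0.2667, 0.4126, 0.2313]
ee_rot: [0.12, 0.993, 0.0, -0.0]
ft_force: [0.4, -0.2, 0.4]
grip_width: 1.001
grasp_force: 0.0
clock: 3.1
position: [0.3254, 0.3159, 0.2313]
ee_rot: [0.12, 0.993, 0.0, 0.0]
ft_force: [-0.1, -1.2, -0.1]
grip_width: 1.003
grasp_force: 0.0
clock: 4.1
position: [0.384, 0.2191, 0.2313]
ee_rot: [0.12, 0.993, 0.0, -0.0]
ft_force: [-0.5, -0.7, -0.6]
grip_width: 1.0
grasp_force: 0.0
clock: 5.1
position: [0.4426, 0.1223, 0.2313]
ee_rot: [0.12, 0.993, 0.0, -0.0]
ft_force: [-0.2, -0.1, -0.9]
grip_width: 1.0
grasp_force: 0.0
clock: 6.1
position: [0.5012, 0.0256, 0.2313]
ee_rot: [0.12, 0.993, 0.0, 0.0]
ft_force: [0.0, -0.4, 0.3]
grip_width: 0.999
grasp_force: 0.0
```

```bash
python3 -m inch '[[[-0.02,-0.02,0.1],[0,0,-0.07]],[[-0.04,-0.04,0.2],[0,0,-0.14]],[[-0.07,-0.06,0.3],[0,0,-0.22]],[[-0.1,-0.08,0.4],[0,0,-0.3]],[[-0.13,-0.1,0.5],[0,0,-0.38]],[[-0.15,-0.12,0.6],[0,0,-0.46]],[[-0.18,-0.14,0.75],[0,0,-0.54]],[[-0.2,-0.17,0.9],[0,0,-0.62]],[[-0.225,-0.19,1],[0,0,-0.707]],[[-0.225,-0.19,1],[0,0,-0.707]]]'
python3 - <<'E'
from h import *
for n in P: cv2.imwrite(f"pics/{n}1.png",manip.camera(n)[:,:,::-1])
o=manip.get_obs()
t=cv2.imread("pics/top1.png")[160:260,240:350];s=cv2.imread("pics/scene1.png")[160:260,200:310]
cv2.imwrite("pics/c1.png",cv2.resize(np.hstack([t,s]),None,fx=3.6,fy=3.6,interpolation=cv2.INTER_CUBIC))
from scipy.spatial.transform import Rotation as Ro
R=Ro.from_quat(o["ee_rot"]).as_matrix();print(o["position"],R,o["joint_pos"])
for n in P: print(n,"tcp",proj(n,o["position"]))
E
```

```text
clock: 7.1
position: [0.5142, 0.0066, 0.1503]
ee_rot: [-0.157, 0.988, -0.0, -0.001]
ft_force: [0.2, -0.4, 0.0]
grip_width: 0.999
grasp_force: 0.0
[0.5148 0.007  0.1515] [[-0.9517 -0.3071 -0.    ]
 [-0.3071  0.9517 -0.0001]
 [ 0.0001 -0.0001 -1.    ]] [-0.6071  0.1572  0.5542  1.8783 -0.091   1.131   1.8635]
scene tcp [253.6053 187.7255]
top tcp [296.778 216.195]
```

View pics/c1.png

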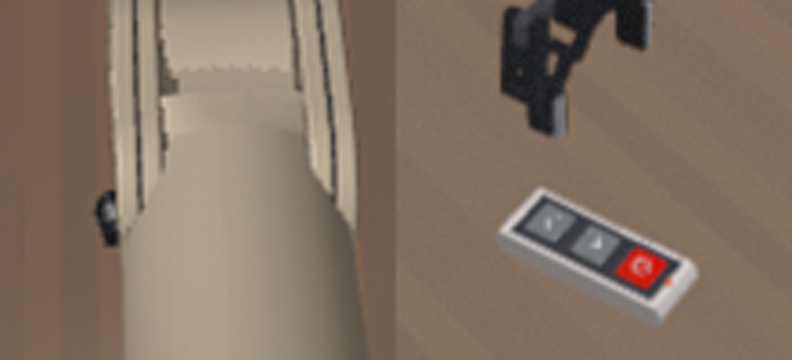

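The scene view shows the open pads centred over the remote: tips at about (242,197) and (268,172), and the projected TCP agrees to about 1.5 px. I'm descending and gripping.

```bash
python3 -m inch '[[[0,0,0.1],[0,0,0]],[[0,0,0.2],[0,0,0]],[[0,0,0.3],[0,0,0]],[[0,0,0.4],[0,0,0]],[[0,0,0.5],[0,0,0]],[[0,0,0.6],[0,0,0]],[[0,0,0.7],[0,0,0]],[[0,0,0.8],[0,0,0]],[[0,0,0.9],[0,0,0]],[[0,0,1],[0,0,0]]]' && python3 -m inch '[[[0,0,0.1],[0,0,0]],[[0,0,0.2],[0,0,0]],[[0,0,0.3],[0,0,0]],[[0,0,0.4],[0,0,0]],[[0,0,0.5],[0,0,0]],[[0,0,0.6],[0,0,0]],[[0,0,0.7],[0,0,0]],[[0,0,0.78],[0,0,0]],[[0,0,0.83],[0,0,0]],[[0,0,0.83],[0,0,0]]]' && python3 -m inch '[[[0,0,0],[0,0,0]],[[0,0,0],[0,0,0]],[[0,0,0],[0,0,0]],[[0,0,0],[0,0,0]],[[0,0,0],[0,0,0]],[[0,0,0],[0,0,0]],[[0,0,0],[0,0,0]],[[0,0,0],[0,0,0]],[[0,0,0],[0,0,0]],[[0,0,0],[0,0,0]]]' 0 80
```

```text
clock: 8.2
position: [0.5146, 0.0073, 0.0706]
ee_rot: [-0.157, 0.988, 0.0, -0.0]
ft_force: [0.8, -0.5, 0.2]
grip_width: 1.0
grasp_force: 0.0
clock: 9.2
position: [0.5143, 0.0073, 0.0043]
ee_rot: [-0.157, 0.988, -0.0, -0.0]
ft_force: [0.1, -0.8, 0.4]
grip_width: 1.001
grasp_force: 0.0
clock: 10.2
position: [0.5151, 0.0073, 0.0057]
ee_rot: [-0.157, 0.988, 0.0, 0.001]
ft_force: [-1.5, -0.3, 7.0]
grip_width: 0.515
grasp_force: 82.3
```

```bash
python3 -m inch '[[[0,0,-0.05],[0,0,0]],[[0,0,-0.1],[0,0,0]],[[0,0,-0.2],[0,0,0]],[[0,0,-0.3],[0,0,0]],[[0,0,-0.4],[0,0,0]],[[0,0,-0.5],[0,0,0]],[[0,0,-0.65],[0,0,0]],[[0,0,-0.8],[0,0,0]],[[0,0,-0.9],[0,0,0]],[[0,0,-1],[0,0,0]]]' && for i in 1 2 3; do python3 -m inch '[[[-0.04,0.1,-0.03],[0,0,0]],[[-0.08,0.2,-0.06],[0,0,0]],[[-0.12,0.3,-0.09],[0,0,0]],[[-0.16,0.4,-0.12],[0,0,0]],[[-0.2,0.5,-0.15],[0,0,0]],[[-0.24,0.6,-0.18],[0,0,0]],[[-0.28,0.7,-0.21],[0,0,0]],[[-0.32,0.8,-0.24],[0,0,0]],[[-0.36,0.9,-0.27],[0,0,0]],[[-0.4,1,-0.3],[0,0,0]]]'; done
cat >> h.py <<'E'
from scipy.spatial.transform import Rotation as Ro
def seatR(yaw):
    c,s=np.cos(np.radians(yaw)),np.sin(np.radians(yaw));X=np.array([c*.75**.5,s*.75**.5,.5]);Z=np.array([-.5*c,-.5*s,.75**.5]);return np.c_[X,np.cross(Z,X),Z]
def goto(S,yaw,h):
    """shares to bring the held remote's underside h above the seat"""
    o=manip.get_obs();R=Ro.from_quat(o["ee_rot"]).as_matrix();Rs=seatR(yaw);Rt=Rs@np.diag([-1,1,-1])
    d=R.T@(np.array(S)+Rs[:,2]*(h+.0055)-o["position"]);w=Ro.from_matrix(R.T@Rt).as_rotvec()
    print("pos",o["position"],"shift",d/.08,"turn",np.degrees(w)/45)
E
python3 - <<'E'
from h import *
goto([.561,.28,.064],-9.7,.055)
E
```

```text
clock: 11.2
position: [0.5147, 0.0074, 0.0858]
ee_rot: [-0.157, 0.988, 0.0, 0.0]
ft_force: [1.2, 1.0, -1.5]
grip_width: 0.515
grasp_force: 81.5
clock: 12.2
position: [0.5203, 0.094, 0.1091]
ee_rot: [-0.157, 0.988, 0.0, 0.0]
ft_force: [0.3, 0.4, -1.8]
grip_width: 0.515
grasp_force: 81.5
clock: 13.2
position: [0.526, 0.18, 0.1331]
ee_rot: [-0.157, 0.988, 0.0, 0.0]
ft_force: [0.3, -0.1, -1.4]
grip_width: 0.515
grasp_force: 81.5
clock: 14.2
position: [0.5317, 0.266, 0.1571]
ee_rot: [-0.157, 0.988, 0.0, 0.0]
ft_force: [0.6, -0.3, -1.2]
grip_width: 0.515
grasp_force: 81.5
pos [0.5317 0.266  0.1571] shift [-0.068   0.2292  0.5089] turn [ 0.1613 -0.6535  0.6017]
```

```bash
python3 -m inch '[[[0,0,0],[0.02,-0.09,0.08]],[[0,0,0],[0.04,-0.18,0.16]],[[0,0.05,0],[0.06,-0.27,0.24]],[[0,0.1,0.1],[0.08,-0.36,0.32]],[[-0.02,0.15,0.2],[0.11,-0.45,0.4]],[[-0.04,0.2,0.3],[0.13,-0.54,0.48]],[[-0.06,0.23,0.4],[0.15,-0.6,0.55]],[[-0.068,0.23,0.5],[0.161,-0.65,0.6]],[[-0.068,0.23,0.509],[0.161,-0.654,0.602]],[[-0.068,0.23,0.509],[0.161,-0.654,0.602]]]'
python3 - <<'E'
from h import *
for n in P: cv2.imwrite(f"pics/{n}2.png",manip.camera(n)[:,:,::-1])
goto([.561,.28,.064],-9.7,.055); print(manip.get_obs()["joint_pos"])
t=cv2.imread("pics/top2.png")[150:250,150:250];s=cv2.imread("pics/scene2.png")[120:220,300:400]
cv2.imwrite("pics/c2.png",cv2.resize(np.hstack([t,s]),None,fx=4,fy=4,interpolation=cv2.INTER_CUBIC))
E
```

```text
clock: 15.2
position: [0.531, 0.2847, 0.1163]
ee_rot: [0.081, 0.963, -0.022, 0.258]
ft_force: [0.9, -0.8, -1.8]
grip_width: 0.516
grasp_force: 81.6
pos [0.5318 0.2844 0.117 ] shift [0.0112 0.0078 0.0019] turn [ 0.0009  0.0001 -0.001 ]
[-1.273   0.1828  0.5069  2.0403  0.5333  0.6966  0.2423]
```

View pics/c2.png

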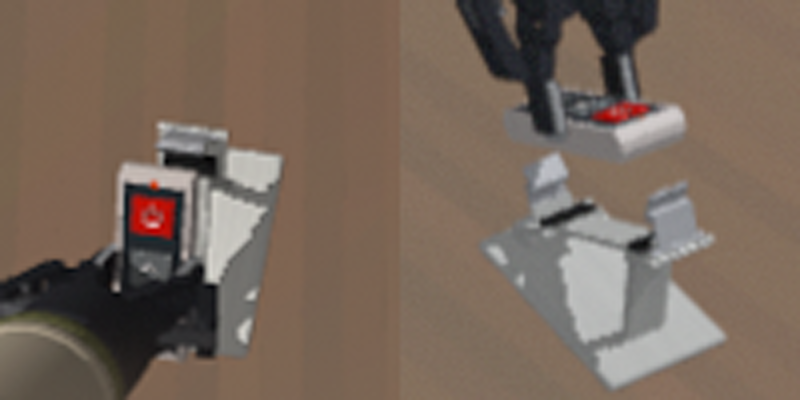

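The remote is held level with the seat: in the top view its red key is at about (188,204), in the scene view at (355,148), and it points to the upper clip. I'll compare where the red key is seen with where the TCP says it should be, to get the camera and grip offset.

```bash
cat >> h.py <<'E'
def centre(im,box,f,K=4,amin=60):
    x0,y0,x1,y1=box;h=cv2.cvtColor(cv2.resize(im[y0:y1,x0:x1],None,fx=K,fy=K,interpolation=cv2.INTER_CUBIC),cv2.COLOR_BGR2HSV)
    q=max(cv2.findContours(f(h).astype(np.uint8),cv2.RETR_EXTERNAL,cv2.CHAIN_APPROX_NONE)[0],key=cv2.contourArea)
    U=lambda p:(np.asarray(p,float)+.5)/K-.5+[x0,y0];M=cv2.moments(q)
    return U([M["m10"]/M["m00"],M["m01"]/M["m00"]]),U(cv2.boxPoints(cv2.minAreaRect(q))),U(q[:,0])
red=lambda h:(h[:,:,1]>170)&(h[:,:,2]>110)&((h[:,:,0]<7)|(h[:,:,0]>173))
E
python3 - <<'E'
from h import *
o=manip.get_obs();Rt=Ro.from_quat(o["ee_rot"]).as_matrix();Rr=Rt@np.diag([-1,1,-1])
org=o["position"]-Rr[:,2]*.0055
k=org+Rr@[.036,0,.0224];print("key predicted",k)
t=cv2.imread("pics/top2.png");s=cv2.imread("pics/scene2.png")
ct,bt,_=centre(t,(170,180,210,220),red);cs,bs,_=centre(s,(340,130,375,165),red)
print("top",ct,proj("top",k),"scene",cs,proj("scene",k),"tri",tri(ct,cs))
print("top box",bt.tolist(),"scene box",bs.tolist())
for n,c in(("top",ct),("scene",cs)):
    oo,d=ray(n,c);X=oo+d*(Rr[:,2]@(k-oo))/(Rr[:,2]@d);print(n,"on key plane, offset in remote axes mm",1e3*Rr.T@(X-k),"world",1e3*(X-k))
# stand features, per camera: predicted pixels for the assumed seat
S=np.array([.561,.28,.064]);Rs=seatR(-9.7);c,s_=np.cos(np.radians(-9.7)),np.sin(np.radians(-9.7))
for n in P:
    print(n,"pad lo/up at +-48", [proj(n,S+Rs@[x,0,0]) for x in(-.048,.048)],"lip lo/up at 30 above",[proj(n,S+Rs@[x,0,.03]) for x in(-.067,.067)])
E
```

```text
key predicted [0.5542 0.2805 0.1496]
top [187.5925 203.6172] [187.6466 203.199 ] scene [354.7999 147.8612] [353.9257 147.0667] tri (array([0.5544, 0.2824, 0.146 ]), np.float64(0.0020309006793175206))
top box [[181.58269500732422, 207.71346282958984], [182.7750015258789, 198.17499923706055], [193.48269271850586, 199.5134620666504], [192.29038619995117, 209.0519256591797]] scene box [[347.875, 148.125], [360.25, 144.0], [361.375, 147.375], [349.0, 151.5]]
top on key plane, offset in remote axes mm [-1.1379  0.0906 -0.    ] world [-0.9559  0.2562 -0.569 ]
scene on key plane, offset in remote axes mm [ 8.3298 -3.335  -0.    ] world [ 6.5463 -4.5088  4.1622]
scene pad lo/up at +-48 [array([340.8465, 172.3423]), array([362.8067, 177.9956])] lip lo/up at 30 above [array([334.5203, 160.4467]), array([365.2306, 167.3898])]
top pad lo/up at +-48 [array([195.031 , 222.8634]), array([196.7205, 190.1325])] lip lo/up at 30 above [array([191.3957, 233.3301]), array([193.6745, 186.5258])]
```

Run:
```python
from h import *
t=cv2.imread("pics/top0.png");S=np.array([.5595,.2786,.064]);Rs=seatR(-9.5)
big=cv2.resize(t[174:202,184:212],None,fx=14,fy=14,interpolation=cv2.INTER_CUBIC);lo=cv2.resize(t[214:242,180:208],None,fx=14,fy=14,interpolation=cv2.INTER_CUBIC)
for im,(x0,y0),s in((big,(184,174),1),(lo,(180,214),-1)):
    q=[proj("top",S+Rs@[s*x,y,z]) for x,z in((.067,.03),(.062,.018),(.07,0.)) for y in(-.014,.014)]+[proj("top",S+Rs@[s*.048,y,0]) for y in(-.017,.017)]
    for p in q: cv2.circle(im,tuple(int(v) for v in (p-[x0,y0]+.5)*14),3,(0,255,0),-1)
cv2.imwrite("pics/clips.png",np.hstack([big,lo]))
```

```text
(no output)
```

View pics/clips.png

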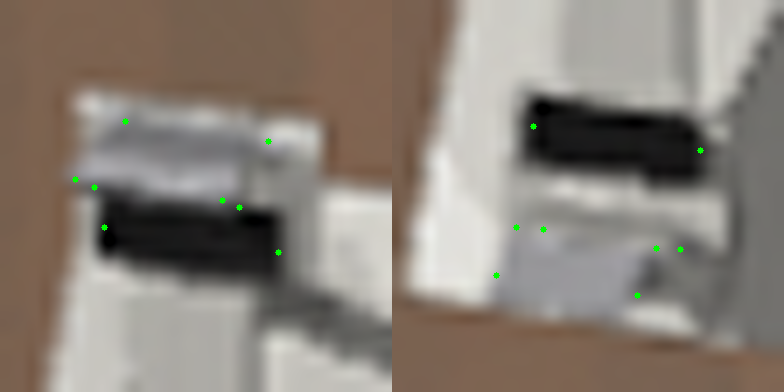

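The green predictions for a seat at (0.5595, 0.2786) lie on the pads and within about 1.5 px of the clips. Allowing for the 1.1 mm seen on the held key, the target is S = (0.560, 0.2785, 0.064) with yaw -9.5°. The scene view agrees, with the same bias on pad and key. I'm lowering to 30 mm above the seat first.

Run:
```python
from h import *
goto([.560,.2785,.064],-9.5,.03)
```

```text
pos [0.5318 0.2844 0.117 ] shift [ 0.0191 -0.0138  0.3098] turn [-0.0013  0.0001 -0.0048]
```

```bash
python3 -m inch '[[[0.01,-0.01,0],[0,0,0]],[[0.019,-0.014,0.03],[0,0,-0.005]],[[0.019,-0.014,0.07],[0,0,-0.005]],[[0.019,-0.014,0.11],[0,0,-0.005]],[[0.019,-0.014,0.15],[0,0,-0.005]],[[0.019,-0.014,0.19],[0,0,-0.005]],[[0.019,-0.014,0.23],[0,0,-0.005]],[[0.019,-0.014,0.27],[0,0,-0.005]],[[0.019,-0.014,0.31],[0,0,-0.005]],[[0.019,-0.014,0.31],[0,0,-0.005]]]' - 100 && python3 -m inch '[[[0,0,0.02],[0,0,0]],[[0,0,0.04],[0,0,0]],[[0,0,0.06],[0,0,0]],[[0,0,0.08],[0,0,0]],[[0,0,0.1],[0,0,0]],[[0,0,0.12],[0,0,0]],[[0,0,0.14],[0,0,0]],[[0,0,0.15],[0,0,0]],[[0,0,0.15],[0,0,0]],[[0,0,0.15],[0,0,0]]]'
python3 - <<'E'
from h import *
o=manip.get_obs();R=Ro.from_quat(o["ee_rot"]).as_matrix();print("force tool axes",R.T@o["ft_force"],R.T@o["torque"]);goto([.560,.2785,.064],-9.5,0)
E
```

```text
clock: 16.3
position: [0.5419, 0.2812, 0.0935]
ee_rot: [0.08, 0.963, -0.023, 0.258]
ft_force: [0.1, 0.5, -0.9]
grip_width: 0.508
grasp_force: 106.7
clock: 17.3
position: [0.5478, 0.2805, 0.0836]
ee_rot: [0.08, 0.963, -0.022, 0.258]
ft_force: [0.7, -0.6, -0.6]
grip_width: 0.509
grasp_force: 107.0
force tool axes [-0.3874 -0.4447  0.8677] [-0.0289  0.5502 -0.0124]
pos [0.5478 0.2805 0.0836] shift [-0.0105  0.0007  0.2209] turn [-0.0018  0.0006  0.0007]
```

```bash
python3 -m inch '[[[0,0,0.01],[0,0,0]],[[0,0,0.02],[0,0,0]],[[0,0,0.03],[0,0,0]],[[0,0,0.04],[0,0,0]],[[0,0,0.05],[0,0,0]],[[0,0,0.06],[0,0,0]],[[0,0,0.07],[0,0,0]],[[0,0,0.08],[0,0,0]],[[0,0,0.09],[0,0,0]],[[0,0,0.1],[0,0,0]]]'
python3 - <<'E'
from h import *
o=manip.get_obs();R=Ro.from_quat(o["ee_rot"]).as_matrix();print("force tool axes",R.T@o["ft_force"],R.T@o["torque"]);goto([.560,.2785,.064],-9.5,0)
t=manip.camera("top")[150:250,150:250,::-1];s=manip.camera("scene")[120:220,300:400,::-1]
cv2.imwrite("pics/c3.png",cv2.resize(np.hstack([t,s]),None,fx=4,fy=4,interpolation=cv2.INTER_CUBIC))
E
```

```text
clock: 18.3
position: [0.5518, 0.2798, 0.0766]
ee_rot: [0.08, 0.963, -0.022, 0.258]
ft_force: [-0.3, -0.2, 1.9]
grip_width: 0.51
grasp_force: 107.3
force tool axes [-0.7304 -0.2651 -1.8176] [-0.1312  0.4466  0.0157]
pos [0.5518 0.2798 0.0766] shift [-0.0115  0.0014  0.1191] turn [-0.0018  0.0005  0.0007]
```

View pics/c3.png

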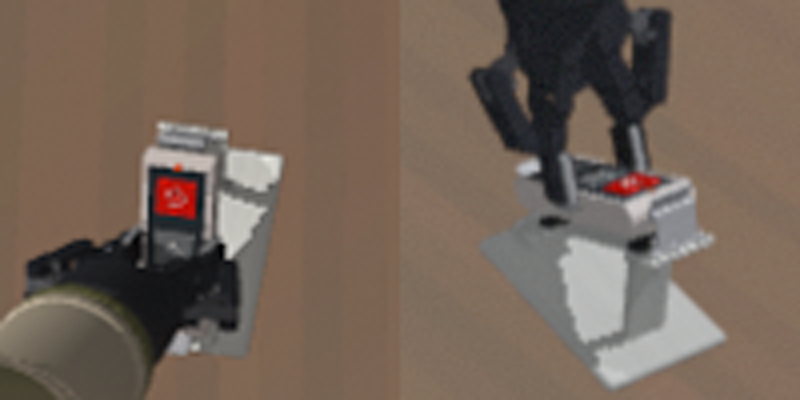

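The remote sits between the clips, square to the stand: the upper clip is just beyond its upper end at about (196,184) in the top view, and the lateral force is under 1 N. I'm pressing on.

```bash
python3 -m inch '[[[0,0,0.015],[0,0,0]],[[0,0,0.03],[0,0,0]],[[0,0,0.045],[0,0,0]],[[0,0,0.06],[0,0,0]],[[0,0,0.075],[0,0,0]],[[0,0,0.09],[0,0,0]],[[0,0,0.1],[0,0,0]],[[0,0,0.11],[0,0,0]],[[0,0,0.12],[0,0,0]],[[0,0,0.12],[0,0,0]]]'
python3 - <<'E'
from h import *
o=manip.get_obs();R=Ro.from_quat(o["ee_rot"]).as_matrix();print("force tool axes",R.T@o["ft_force"],R.T@o["torque"]);goto([.560,.2785,.064],-9.5,0)
E
```

```text
clock: 19.4
position: [0.5564, 0.2789, 0.0683]
ee_rot: [0.08, 0.963, -0.022, 0.258]
ft_force: [-0.4, -0.9, 1.2]
grip_width: 0.508
grasp_force: 107.1
force tool axes [-0.3566 -0.946  -1.1903] [0.2073 0.4852 0.0353]
pos [0.5564 0.2789 0.0683] shift [-0.0121  0.0025  0.0005] turn [-0.0022  0.0003  0.0007]
```

```bash
python3 -m inch '[[[0,0,0.004],[0,0,0]],[[0,0,0.008],[0,0,0]],[[0,0,0.012],[0,0,0]],[[0,0,0.016],[0,0,0]],[[0,0,0.02],[0,0,0]],[[0,0,0.024],[0,0,0]],[[0,0,0.028],[0,0,0]],[[0,0,0.03],[0,0,0]],[[0,0,0.03],[0,0,0]],[[0,0,0.03],[0,0,0]]]'
python3 - <<'E'
from h import *
o=manip.get_obs();R=Ro.from_quat(o["ee_rot"]).as_matrix();print("force tool axes",R.T@o["ft_force"],R.T@o["torque"]);goto([.560,.2785,.064],-9.5,0)
t=manip.camera("top");s=manip.camera("scene")
cv2.imwrite("pics/top4.png",t[:,:,::-1]);cv2.imwrite("pics/scene4.png",s[:,:,::-1])
E
```

```text
clock: 20.4
position: [0.5565, 0.279, 0.068]
ee_rot: [0.08, 0.963, -0.023, 0.257]
ft_force: [-38.2, -10.7, 48.7]
grip_width: 0.508
grasp_force: 114.3
force tool axes [  6.8399 -16.9992 -60.0561] [ 3.8635  2.1383 -0.1401]
pos [0.5565 0.279  0.068 ] shift [-0.0127  0.0013 -0.003 ] turn [-0.003  -0.001  -0.0002]
```

It stopped solid at the seat plane with 60 N. I'm backing off the load, opening, and retreating along the normal.

```bash
python3 -m inch '[[[0,0,-0.008],[0,0,0]],[[0,0,-0.016],[0,0,0]],[[0,0,-0.024],[0,0,0]],[[0,0,-0.026],[0,0,0]],[[0,0,-0.026],[0,0,0]],[[0,0,-0.026],[0,0,0]],[[0,0,-0.026],[0,0,0]],[[0,0,-0.026],[0,0,0]],[[0,0,-0.026],[0,0,0]],[[0,0,-0.026],[0,0,0]]]' && python3 -m inch '[[[0,0,0],[0,0,0]],[[0,0,0],[0,0,0]],[[0,0,0],[0,0,0]],[[0,0,0],[0,0,0]],[[0,0,0],[0,0,0]],[[0,0,0],[0,0,0]],[[0,0,0],[0,0,0]],[[0,0,0],[0,0,0]],[[0,0,0],[0,0,0]],[[0,0,0],[0,0,0]]]' 1 && python3 -m inch '[[[0,0,-0.05],[0,0,0]],[[0,0,-0.1],[0,0,0]],[[0,0,-0.2],[0,0,0]],[[0,0,-0.3],[0,0,0]],[[0,0,-0.4],[0,0,0]],[[0,0,-0.5],[0,0,0]],[[0,0,-0.6],[0,0,0]],[[0,0,-0.7],[0,0,0]],[[0,0,-0.8],[0,0,0]],[[0,0,-0.8],[0,0,0]]]'
python3 - <<'E'
from h import *
t=manip.camera("top");s=manip.camera("scene")
cv2.imwrite("pics/top5.png",t[:,:,::-1]);cv2.imwrite("pics/scene5.png",s[:,:,::-1])
cv2.imwrite("pics/c5.png",cv2.resize(np.hstack([t[150:250,150:250,::-1],s[120:220,300:400,::-1]]),None,fx=4,fy=4,interpolation=cv2.INTER_CUBIC))
o=manip.get_obs();print(o["position"],o["ee_rot"],o["ft_force"])
E
```

```text
clock: 21.5
position: [0.5564, 0.2789, 0.0682]
ee_rot: [0.08, 0.963, -0.022, 0.258]
ft_force: [-7.2, -3.1, 9.0]
grip_width: 0.507
grasp_force: 108.4
clock: 22.5
position: [0.5566, 0.2789, 0.068]
ee_rot: [0.08, 0.963, -0.022, 0.258]
ft_force: [-0.2, 0.6, -0.8]
grip_width: 0.999
grasp_force: 0.0
clock: 23.5
position: [0.5249, 0.285, 0.1245]
ee_rot: [0.08, 0.963, -0.021, 0.258]
ft_force: [0.4, 0.3, -0.5]
grip_width: 1.0
grasp_force: 0.0
[0.525  0.2844 0.1236] [ 0.0799  0.9626 -0.022   0.258 ] [-0.1535 -0.2743 -0.7576]
```

View pics/c5.png

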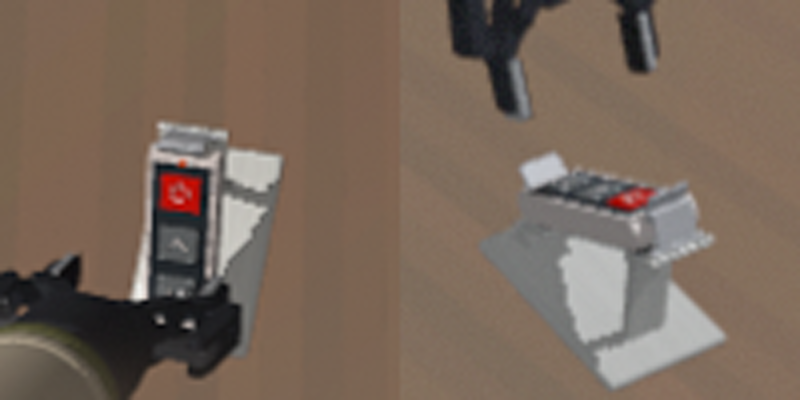

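Both clips lap over the remote's ends: upper clip at about (190,185) in the top view, lower at (336,162) in the scene view. The red key is at the upper end, at about (195,198) in the top view. Now I'll measure the key and work out the press.

Run:
```python
from h import *
t=cv2.imread("pics/top5.png");s=cv2.imread("pics/scene5.png")
ct,_,_=centre(t,(170,180,215,215),red);cs,_,_=centre(s,(340,150,380,180),red)
S=np.array([.560,.2785,.064]);Rs=seatR(-9.5);k=S+Rs@[.036,0,.0224]
print(ct,cs,tri(ct,cs),"pred",k,proj("top",k),proj("scene",k))
for n,c in(("top",ct),):
    oo,d=ray(n,c);X=oo+d*(Rs[:,2]@(k-oo))/(Rs[:,2]@d);print("offset seat axes mm",1e3*Rs.T@(X-k))
o=manip.get_obs();R=Ro.from_quat(o["ee_rot"]).as_matrix()
print("to 12 mm over key, shares",R.T@(k+Rs[:,2]*.012-o["position"])/.08)
```

```text
[194.5816 197.8741] [355.8843 170.3238] (array([0.578 , 0.2749, 0.0955]), np.float64(0.0035777610716231003)) pred [0.5797 0.2752 0.1014] [194.5316 197.1958] [357.4986 168.6558]
offset seat axes mm [-1.8776 -0.2198  0.    ]
to 12 mm over key, shares [-0.4619 -0.0009  0.4369]
```

```bash
python3 -m inch '[[[-0.05,0,0],[0,0,0]],[[-0.1,0,0],[0,0,0]],[[-0.15,0,0],[0,0,0]],[[-0.2,0,0],[0,0,0]],[[-0.25,0,0],[0,0,0]],[[-0.3,0,0],[0,0,0]],[[-0.35,0,0],[0,0,0]],[[-0.4,0,0],[0,0,0]],[[-0.45,0,0],[0,0,0]],[[-0.45,0,0],[0,0,0]]]' 0 40 && python3 -m inch '[[[0,0,0.05],[0,0,0]],[[0,0,0.1],[0,0,0]],[[0,0,0.15],[0,0,0]],[[0,0,0.2],[0,0,0]],[[0,0,0.25],[0,0,0]],[[0,0,0.3],[0,0,0]],[[0,0,0.35],[0,0,0]],[[0,0,0.4],[0,0,0]],[[0,0,0.43],[0,0,0]],[[0,0,0.43],[0,0,0]]]'
python3 - <<'E'
from h import *
t=manip.camera("top");s=manip.camera("scene")
cv2.imwrite("pics/c6.png",cv2.resize(np.hstack([t[150:250,150:250,::-1],s[120:220,300:400,::-1]]),None,fx=4,fy=4,interpolation=cv2.INTER_CUBIC))
S=np.array([.560,.2785,.064]);Rs=seatR(-9.5);k=S+Rs@[.036,0,.0224]
o=manip.get_obs();R=Ro.from_quat(o["ee_rot"]).as_matrix();print("TCP rel key, seat axes mm",1e3*Rs.T@(o["position"]-k),R.T@o["ft_force"],o["grip_width"])
E
```

```text
clock: 24.6
position: [0.5564, 0.2791, 0.1419]
ee_rot: [0.08, 0.962, -0.022, 0.258]
ft_force: [-0.2, -0.4, -0.4]
grip_width: -0.0
grasp_force: 0.0
clock: 25.6
position: [0.5728, 0.2761, 0.1113]
ee_rot: [0.08, 0.963, -0.022, 0.258]
ft_force: [-0.5, -0.5, 0.1]
grip_width: -0.001
grasp_force: 0.0
TCP rel key, seat axes mm [-0.9107 -0.0488 12.4389] [ 0.0565 -0.0912  0.5261] 0.0010245659059252758
```

View pics/c6.png

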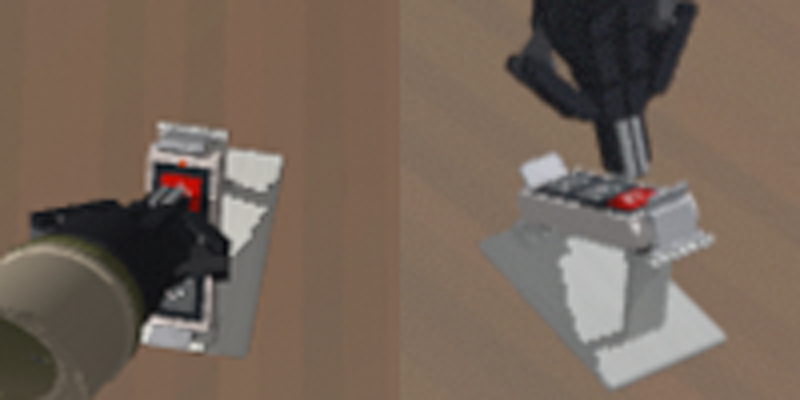

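The shut fingers hang 12 mm over the red key, which is at about (195,197) in the top view, and clear of both the upper clip and the grey keys. I'm closing in to about 1 mm.

```bash
python3 -m inch '[[[0,0,0.02],[0,0,0]],[[0,0,0.04],[0,0,0]],[[0,0,0.06],[0,0,0]],[[0,0,0.08],[0,0,0]],[[0,0,0.1],[0,0,0]],[[0,0,0.115],[0,0,0]],[[0,0,0.13],[0,0,0]],[[0,0,0.135],[0,0,0]],[[0,0,0.14],[0,0,0]],[[0,0,0.14],[0,0,0]]]'
cat > f.py <<'E'
from h import *
S=np.array([.560,.2785,.064]);Rs=seatR(-9.5);k=S+Rs@[.036,0,.0224]
o=manip.get_obs();R=Ro.from_quat(o["ee_rot"]).as_matrix();print("TCP rel key, seat axes mm",1e3*Rs.T@(o["position"]-k),R.T@o["ft_force"])
E
python3 f.py; python3 -m inch '[[[0,0,0.005],[0,0,0]],[[0,0,0.01],[0,0,0]],[[0,0,0.01],[0,0,0]],[[0,0,0.01],[0,0,0]],[[0,0,0.01],[0,0,0]],[[0,0,0.01],[0,0,0]],[[0,0,0.01],[0,0,0]],[[0,0,0.01],[0,0,0]],[[0,0,0.01],[0,0,0]],[[0,0,0.01],[0,0,0]]]'; python3 f.py
```

```text
clock: 26.7
position: [0.5783, 0.2754, 0.102]
ee_rot: [0.08, 0.963, -0.022, 0.258]
ft_force: [0.2, -0.3, -0.0]
grip_width: 0.001
grasp_force: 0.0
TCP rel key, seat axes mm [-0.9137 -0.073   1.2201] [-0.2261 -0.2286  0.1463]
clock: 27.7
position: [0.5787, 0.2753, 0.1013]
ee_rot: [0.08, 0.963, -0.022, 0.258]
ft_force: [0.3, -0.0, -0.6]
grip_width: -0.0
grasp_force: 0.0
TCP rel key, seat axes mm [-0.9211 -0.0779  0.4306] [-0.0236  0.0463  0.6509]
```

```bash
python3 -m inch '[[[0,0,0.005],[0,0,0]],[[0,0,0.01],[0,0,0]],[[0,0,0.01],[0,0,0]],[[0,0,0.01],[0,0,0]],[[0,0,0.01],[0,0,0]],[[0,0,0.01],[0,0,0]],[[0,0,0.01],[0,0,0]],[[0,0,0.01],[0,0,0]],[[0,0,0.01],[0,0,0]],[[0,0,0.01],[0,0,0]]]'; python3 f.py
```

```text
clock: 28.7
position: [0.5791, 0.2752, 0.1006]
ee_rot: [0.08, 0.963, -0.022, 0.258]
ft_force: [-0.2, -0.6, 0.4]
grip_width: -0.001
grasp_force: 0.4
TCP rel key, seat axes mm [-0.9155 -0.0703 -0.3711] [-0.077  -0.5911 -0.3793]
```

```bash
python3 -m inch '[[[0,0,0.005],[0,0,0]],[[0,0,0.005],[0,0,0]],[[0,0,0.005],[0,0,0]],[[0,0,0.005],[0,0,0]],[[0,0,0.005],[0,0,0]],[[0,0,0.005],[0,0,0]],[[0,0,0.005],[0,0,0]],[[0,0,0.005],[0,0,0]],[[0,0,0.005],[0,0,0]],[[0,0,0.005],[0,0,0]]]'; python3 f.py
```

```text
clock: 29.7
position: [0.5793, 0.2752, 0.1003]
ee_rot: [0.08, 0.963, -0.022, 0.258]
ft_force: [-0.7, 0.3, 2.0]
grip_width: 0.003
grasp_force: 1.0
TCP rel key, seat axes mm [-0.9545 -0.0393 -0.7739] [-0.336   0.1957 -2.0922]
```

Contact is found: 2.1 N with the key part-way down. Next is the real press, reading the force while it is held.

```bash
python3 -m inch '[[[0,0,0],[0,0,0]],[[0,0,0],[0,0,0]],[[0,0,0],[0,0,0]],[[0,0,0],[0,0,0]],[[0,0,0],[0,0,0]],[[0,0,0.007],[0,0,0]],[[0,0,0.014],[0,0,0]],[[0,0,0.015],[0,0,0]],[[0,0,0.015],[0,0,0]],[[0,0,0.015],[0,0,0]]]'; python3 f.py
```

```text
clock: 30.7
position: [0.5798, 0.2752, 0.0994]
ee_rot: [0.08, 0.963, -0.022, 0.258]
ft_force: [-3.9, -0.8, 5.3]
grip_width: -0.003
grasp_force: 3.4
TCP rel key, seat axes mm [-0.9228 -0.0198 -1.8302] [ 0.5902 -1.493  -6.4559]
```

6.5 N, key down. I'm holding two more rows, then lifting straight off.

```bash
python3 -m inch '[[[0,0,0],[0,0,0]],[[0,0,0],[0,0,0]],[[0,0,-0.05],[0,0,0]],[[0,0,-0.15],[0,0,0]],[[0,0,-0.3],[0,0,0]],[[0,0,-0.45],[0,0,0]],[[0,0,-0.6],[0,0,0]],[[0,0,-0.75],[0,0,0]],[[0,0,-0.9],[0,0,0]],[[0,0,-1],[0,0,0]]]' && python3 -m inch '[[[0,0,-0.1],[0,0,0]],[[0,0,-0.2],[0,0,0]],[[0,0,-0.3],[0,0,0]],[[0,0,-0.4],[0,0,0]],[[0,0,-0.5],[0,0,0]],[[0,0,-0.6],[0,0,0]],[[0,0,-0.7],[0,0,0]],[[0,0,-0.8],[0,0,0]],[[0,0,-0.85],[0,0,0]],[[0,0,-0.85],[0,0,0]]]'
python3 - <<'E'
from h import *
t=manip.camera("top");s=manip.camera("scene")
cv2.imwrite("pics/scene7.png",s[:,:,::-1]);
cv2.imwrite("pics/c7.png",cv2.resize(np.hstack([t[150:250,150:250,::-1],s[120:220,300:400,::-1]]),None,fx=4,fy=4,interpolation=cv2.INTER_CUBIC))
for n,i,b in(("top",t,(170,180,215,215)),("scene",s,(340,150,380,180))):print(n,centre(i[:,:,::-1].copy(),b,red)[0])
E
```

```text
clock: 31.7
position: [0.54, 0.2823, 0.1698]
ee_rot: [0.08, 0.963, -0.022, 0.258]
ft_force: [-0.1, 0.5, 0.5]
grip_width: 0.005
grasp_force: 0.0
clock: 32.7
position: [0.5068, 0.2879, 0.228]
ee_rot: [0.08, 0.963, -0.022, 0.258]
ft_force: [0.2, 0.5, -0.6]
grip_width: -0.003
grasp_force: 0.0
top [194.5652 197.8821]
scene [355.8448 170.3197]
```

View pics/c7.png

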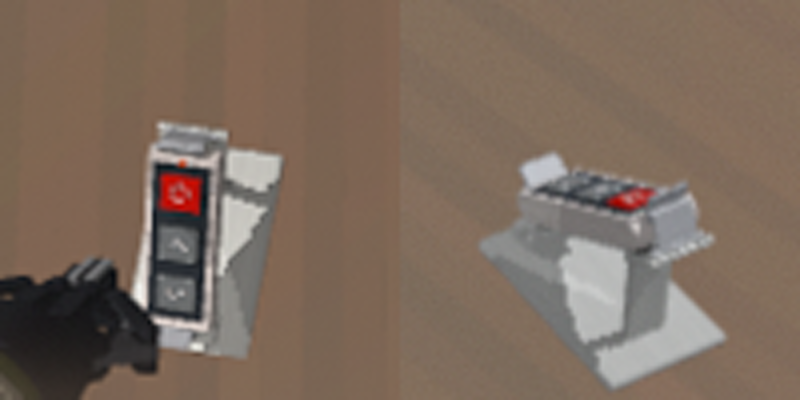

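The remote sits in both clips and has not moved: the key is still at (194.6,197.9) in the top view, the same as before the press. The gripper is clear, so I'm handing in.

```bash
python3 -c "
from workcell import manip
print(manip.hand_in())"
```

```text
the job is handed in; nothing more can be done
None
```

The remote is clipped into its stand with the red key at the upper end, and I pressed that key at about 6.5 N for roughly half a second without touching the grey keys; no camera view showed whether the fan started, and the job is handed in at about 33 s.

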